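# Clamp a gift carton in the ratchet clamp

## Robot

A 6-joint arm with a two-finger parallel gripper is mounted at the origin on the work surface. World frame = base frame: x ahead of the robot, y to its left, z up, the work surface at z = 0. Lengths are in mm, angles in rad, forces in N, time in s.
With the tool pointing down it reaches from about 275 to 750 mm from the base axis. Payload 10.2 kg.
Tool frame: the origin (TCP) lies at the very end of the fingers, on their centre line; the grasp point (between the pads) lies 19 mm behind it; z points along the fingers, y is the line along which they close (so a half turn about z gives the same grasp; the last joint's range is limited). The gripper opens to 85 mm and grips with 20 to 120 N. Pads are 22 mm wide; open, the fingers measure 114 mm over their backs; the gripper's body (76 mm by 85 mm) begins 54 mm behind the grasp point. The pads swing forward as they close: fully open they stand 13 mm farther back than shut.
Start: joints at [0.989, 0.313, 1.498, -0, 1.331, -0.223], TCP at [184.367, 491.569, 231.294] pointing down, gripper open.
Joint ranges: [-2.94, 2.94], [-0.97, 2.17], [0.19, 2.56], [-1.23, 4.37], [0.02, 3.11], [-2.88, 2.88]. Speed limits (rad/s): [2.39, 2.39, 3.01, 3.14, 3.14, 3.14].

## Interface

Orientations are given as a unit quaternion [w, x, y, z].
In Python, from rig import * gives the robot as it stands. The module is installed in compiled form; this text tells all that it offers.
- The arm moves only by the shell command python3 -m crank 'ROWS' [FORCE]. ROWS is JSON, a list that holds one entry, the list of rows, each a list of 7 numbers: the shift along the tool's x, y, z in units of 25 mm (1.0 is 25 mm), then the turn, a rotation vector about the tool's x, y, z in units of 8 degrees (1.0 is 8 degrees), then the finger opening in mm, from 0 to 85.4. A call has exactly 8 rows; each row shifts and turns the commanded pose from where the row before left it, along the tool's axes as they then stand; what a row does not reach is not made up. A row lasts 1/10 s, in which the tool goes at most 50 mm and 8.59 degrees, less where a joint would pass 70% of its speed; a pose out of reach is approached as far as the arm can. A call is refused whole if a number of a shift passes 1 or a number of a turn 1, either way. A call with a gripper value outside its range is refused whole. The fingers move at their own pace and stop on an object; FORCE is the grip in N (left out, the last holds). Time passes only in rows, so rows that do not move let the fingers close, or fill a call up. It gives the time, the measured TCP pose, the force, the opening and the grip force at its end, in the units of the state.
- sense(): the state, without advancing time (a new reading comes with each control period).
- capture(name): name is "scene" or "top"; returns the picture (420x560x3 uint8, blue, green, red); there is no depth.
- camera_model(name): a dict with "fx", "fy", "cx", "cy" (pixels), "world_from_camera" (4x4, takes a point from camera to world coordinates). Camera axes: x right, y up, looking along -z (the intrinsics and any distortion apply to the point x, -y, -z); pixel columns grow to the right and rows downward; lengths in mm; the calibration is good to about 2 mm. A picture is of the moment at which its call begins. camera_model takes no time and is no camera call.
- finish_job(): hands the job in; it is judged then, once.
The state is a dict: "time_s": time; "joints": joint angles; "dq": joint speeds; "tau": joint torques, N m; "eef_pos": TCP position; "ee_rot": TCP orientation; "force": force on the tool from outside, world axes, zero at the start; "wrist_torque": the same for the moment, N m; "grip_width": opening from 0.0 (shut) to 1.0 (fully open); "grip_force": force on a finger pad.
Only numpy, scipy, OpenCV 4.12 (cv2) and the standard library are available. Lean on these libraries where they do the work, as an engineer would, in place of code of your own. Each camera call takes 0.05 s, during which the arm holds its last target. There are 200 camera calls.

## Task

Stand the tall gift carton upright on the bed of the ratchet clamp, squarely between the sprung jaw and the fixed stop with its narrow side along the clamp, and let go of it. Then turn the black knob clockwise, tooth by tooth, until the jaw presses the carton against the stop with about 14 N (at least 8, and not over 20, which would crush it). Let go of the knob with the pawl caught behind that tooth, so that the carton stays clamped, and leave the other goods on the bench where they are.

Things in the scene. Friction and masses are not known exactly. Their poses are not given: they have to be found in the camera images.
- carton: tall kraft cardboard gift carton, the only tall one: 56 mm (own x) by 44 mm (own y) by 100 mm high (own z), about 0.2 kg. Origin at the centre of its underside. The 56 mm measure is the one to grip across from above, with the fingers on the two faces that look along own x.
- clamp: ratchet clamp, fixed: dark steel base plate 120 mm (own x) by 310 mm (own y, from -140 to +170), 12 mm thick; origin on the bench. Along own y from - to +: L-shaped stop with the bed, the jaw, the grey carriage plate behind it, the ratchet wheel with the knob. Clockwise turns drive the carriage and the jaw to own -y, 6.0 mm per tooth (15.3 mm per rad).
- bed_spot (a point): on top of the bed (18 mm above the bench), axes as the clamp's. A carton here with its own y along the clamp's (either way round) is clear of jaw and stop. Jaw face: at the start 27 mm from here to +y, 56 mm wide, 22 to 70 mm above the bench. Stop: grey upright 70 mm wide, top 76 mm above the bench; its inner face is 27 to 53 mm from here to -y, different each time and not measured.
- spring (a point): middle of the 30 mm spring gap between jaw (-y) and carriage plate (+y, 70 mm wide, top 68 mm above the bench) at the start. Springs 1.2 N/mm in all, no preload. Once jaw and carton meet the stop each further tooth shortens the gap by 6 mm, adding 7 N; the knob, held just past a caught tooth, resists with 15.3 mNm per N of jaw force (up to 40 mNm more while a tooth lifts the pawl).
- knob_grip (a point): on the knob's axis, half way up its grip, 74 mm above the bench. The knob is an upright black bar 64 mm long, 16 mm thick, 58 to 88 mm above the bench, on the steel ratchet wheel (45 mm tip radius, top 42 mm above the bench, axis at the clamp's own (0, 100) mm). The point's x axis runs along the bar and turns with it; at the start it is along the clamp's own x.
- wheel (a joint): angle of wheel and knob, rad, 0 at the start, growing clockwise seen from above. 16 teeth, one every 0.393 rad: at 0.1 rad beyond a multiple of 0.393 that tooth is surely caught; let go under load, the wheel falls back onto the pawl to about 0.02 rad beyond the multiple (the jaw force drops by about 1.3 N) and no farther.
- pawl (a joint): angle of the sprung brass pawl at the wheel's far (+y) side, rad: near 0 when it is down in a tooth gap, rising to about 0.2 as a tooth passes under it, then snapping back.
- flat_carton: bystander: low square carton 80 x 80 x 26 mm; origin at the centre of its underside.
- cube_carton: bystander: cube carton of 60 mm; origin at the centre of its underside.
- jar_a: bystander: cream jar with a metal lid, 54 mm across, 45 mm high, nearer the robot; origin at the centre of its underside.
- jar_b: bystander: a jar like it on the far side of the clamp.
- vial_a: bystander: amber vial with a metal cap, 26 mm across, 67 mm high, on the right; origin at the centre of its underside.
- vial_b: bystander: a vial like it on the left.
- tape_roll: bystander: roll core lying flat, 96 mm across, 48 mm high; origin at the centre of its underside.
Not all that is in view belongs to the job. Leave any purple or red look-alike of the carton alone.

How it is judged (in metres and radians):
On the way, in this order (a step that is already met when the one before it is completed fails the run):
1. the carton stands upright and square on the bed between jaw and stop, let go (y of carton in the frame of clamp between -0.08 and -0.03 m and x of carton in the frame of clamp between -0.015 and 0.015 m and height (world z) of carton below 0.022 m and angle between carton's own z axis and vertical below 0.08 rad and angle between the y axis of carton and the y axis of clamp, either way round below 0.2 rad and contact force between the fingers and carton below 0.1 N), for 0.2 s.
2. the knob has been turned until the jaw presses on the carton with at least 8 N (contact force between clamp and carton above 8 N), for 0.2 s.
At the end, for the whole second after the job is handed in: the carton stands upright (within 3 degrees), square (within 6 degrees) and within 15 mm of the clamp's middle line on the bed, pressed by the jaw with 8 to 20 N; the pawl is down in a tooth gap (under 0.1 rad) and the wheel is at rest, held by the pawl alone (contact force between clamp and carton between 8 and 20 N and x of carton in the frame of clamp between -0.015 and 0.015 m and y of carton in the frame of clamp below -0.04 m and angle between carton's own z axis and vertical below 0.06 rad and height (world z) of carton below 0.024 m and angle between the y axis of carton and the y axis of clamp, either way round below 0.1 rad and value of joint pawl below 0.1 rad and velocity of joint wheel between -0.03 and 0.03 rad/s and linear speed of carton below 0.01 m/s); the robot touches nothing.
It fails at once if the carton is crushed: the jaw presses on it with more than 24 N (contact force between clamp and carton above 24 N).
It fails at once if a bystander is moved by more than 30 mm (distance of any of flat_carton, cube_carton, jar_a, jar_b, vial_a, vial_b, tape_roll from where it was at the start of the episode above 0.03 m).
It also fails if it takes over 69 s, if anything falls off the work surface, if the arm or the gripper's body presses on something with over 40 N, if the wrist force passes 120 N, or if a joint passes its speed limit or range.

## Working session

There is one attempt and no reset: what is moved stays moved. The work goes in short steps, Python scripts to look and compute and a shell command to move; the robot and the scene stay as the last step left them, time stands still between calls to the robot, and variables do not carry over. Pictures are saved under pics/ and viewed, at most 10 in all, crops included, and the job is handed in when it is done.

```bash
mkdir -p pics; python3 - <<'E'
from rig import *
import cv2,numpy as np
for n in("scene","top"):
    cv2.imwrite(f"pics/{n}0.png",capture(n)); m=camera_model(n); print(n,{k:(np.round(v,3).tolist()) for k,v in m.items()})
s=sense();print(s)
E
```

```text
scene {'fx': 418.095, 'fy': 418.095, 'cx': 266.573, 'cy': 207.301, 'world_from_camera': [[0.421, -0.504, 0.754, 1280.036], [0.907, 0.211, -0.364, -308.214], [0.024, 0.837, 0.546, 599.882], [0.0, 0.0, 0.0, 1.0]]}
top {'fx': 406.456, 'fy': 406.456, 'cx': 275.772, 'cy': 207.162, 'world_from_camera': [[0.009, 0.989, -0.148, 402.144], [-1.0, 0.007, -0.015, 41.398], [-0.014, 0.148, 0.989, 1125.265], [0.0, 0.0, 0.0, 1.0]]}
{'time_s': 0.1, 'joints': array([ 9.88615939e-01,  3.13393980e-01,  1.49839176e+00,  4.31169565e-07,
        1.33100025e+00, -2.23429886e-01]), 'dq': array([ 0.00048977, -0.00063554, -0.00187839, -0.00140651, -0.00060929,
        0.00054996]), 'tau': array([ 3.30143630e-03, -4.12896824e+01, -2.60138172e+01, -9.15128862e-05,
        3.05253001e-03,  6.67198819e-06]), 'eef_pos': array([184.21971754, 491.35996263, 230.78080325]), 'ee_rot': array([-2.34085791e-04,  1.78414902e-01,  9.83955165e-01, -5.48829260e-04]), 'force': array([ 0.499601  , -0.27553384,  0.83460742]), 'wrist_torque': array([0.00365769, 0.05409605, 0.00292654]), 'grip_force': 0.0, 'grip_width': 1.000334092781809}
```

View pics/top0.png

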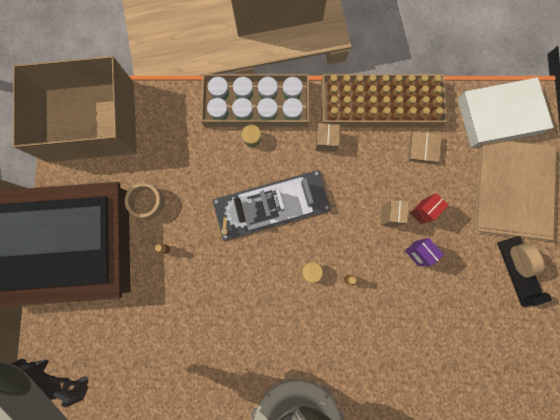

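View pics/scene0.png

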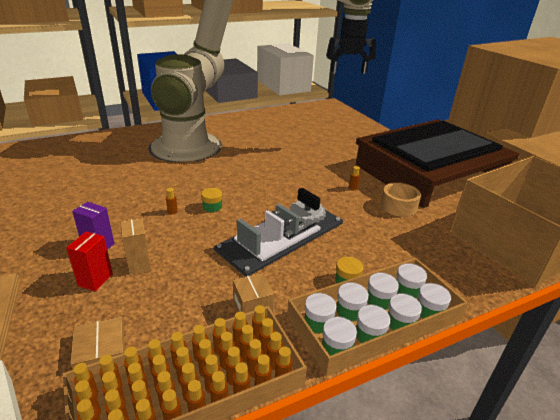

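The top view shows the carton at about (397,212) with the red look-alike at (430,208). The clamp runs from (225,222) to (320,190), with the knob at its left end. In the scene view the carton is at (135,247).

```bash
python3 - <<'E'
import cv2,numpy as np
t=cv2.imread("pics/top0.png"); s=cv2.imread("pics/scene0.png")
R=lambda im,x,y,w,h,k:cv2.resize(im[y:y+h,x:x+w],None,fx=k,fy=k,interpolation=cv2.INTER_CUBIC)
a=R(t,208,165,130,80,6)   # 780x480 
cv2.imwrite("pics/c1.png",a)
b=np.hstack([R(t,375,185,65,65,6),R(s,100,200,65,80,6)[:390]]); cv2.imwrite("pics/c2.png",b)
E
```

```text
(no output)
```

View pics/c1.png

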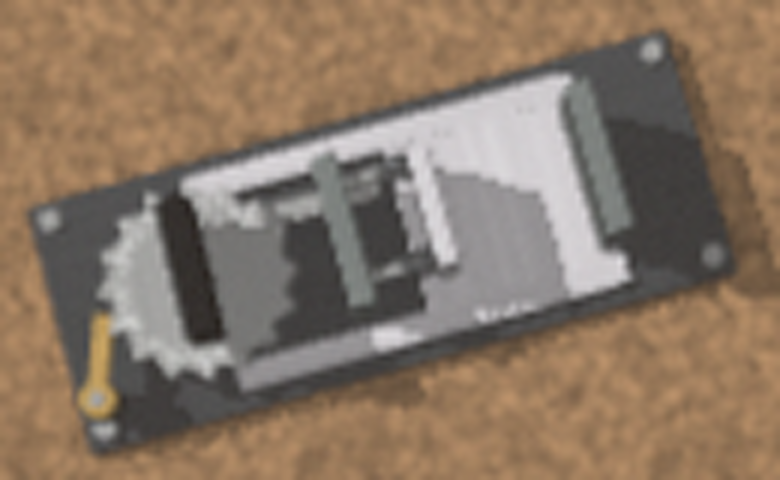

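View pics/c2.png

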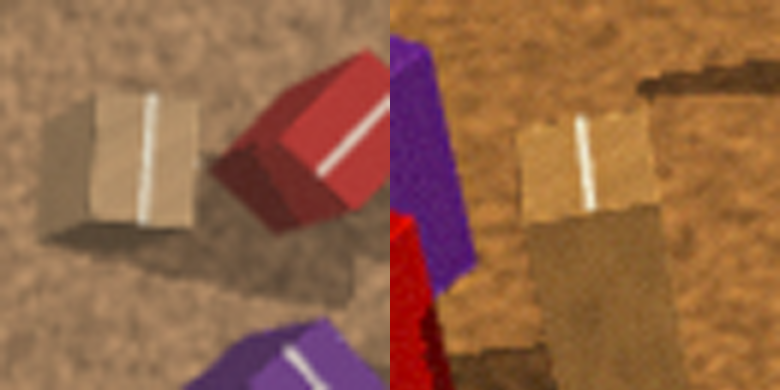

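The crops show the carton's top corners at about (95,95), (200,98), (195,228) and (90,224) in the crop. The stop's inner top edge is at (562,100)-(605,235), and the knob bar runs from (170,197) to (207,340).

```bash
cat > h.py <<'E'
from rig import *
import cv2,numpy as np
def ray(n,uv,z):
    m=camera_model(n);T=np.array(m["world_from_camera"]);uv=np.atleast_2d(uv).astype(float)
    d=np.c_[(uv[:,0]-m["cx"])/m["fx"],-(uv[:,1]-m["cy"])/m["fy"],-np.ones(len(uv))]@T[:3,:3].T
    o=T[:3,3];return o+d*((z-o[2])/d[:,2])[:,None]
def crop(p,off,k=6): return np.array(off)+(np.array(p)+.5)/k-.5
def yaw(): # angle of tool y, tool x from sense
    from scipy.spatial.transform import Rotation as R
    return R.from_quat(np.roll(sense()["ee_rot"],-1))
def go(p,yang):
    """shift in tool axes (units 25mm) and turn about tool z (units 8deg) to reach world p, tool y angle yang (deg)"""
    r=yaw();s=sense();d=r.as_matrix().T@(np.array(p)-s["eef_pos"]);y=r.as_matrix()[:,1]
    a=np.degrees(np.arctan2(y[1],y[0]));da=-(yang-a)
    print("at",s["eef_pos"].round(1),"yang",a.round(2),"shift",(d/25).round(2),"turn",(np.round(da/8,2)),"tilt rv(deg)",np.degrees((r.inv()*__import__('scipy.spatial.transform').spatial.transform.Rotation.from_matrix(np.c_[[np.sin(np.radians(a)),-np.cos(np.radians(a)),0],[np.cos(np.radians(a)),np.sin(np.radians(a)),0],[0,0,-1]])).as_rotvec()).round(2))
E
python3 - <<'E'
from h import *
t=cv2.imread("pics/top0.png")
A=(208,165);B=(375,185)
c=ray("top",crop([(95,95),(200,98),(195,228),(90,224)],B),100)[:,:2]
print("carton",c.round(1).tolist(),c.mean(0)); r=cv2.minAreaRect(c.astype(np.float32));print(r)
sc=ray("scene",crop([(520,130),(645,110),(660,205),(523,222)],(100,200))-np.array([390/6,0]),100)[:,:2];print("scene",sc.round(1).tolist(),sc.mean(0))
p=ray("top",crop([(30,212),(665,32),(735,270),(95,455)],A),12)[:,:2];print("plate",p.round(1).tolist(),p.mean(0),cv2.minAreaRect(p.astype(np.float32)))
sat=cv2.cvtColor(t,cv2.COLOR_BGR2HSV)[...,1];m=np.zeros_like(sat);m[165:245,208:338]=(sat[165:245,208:338]<60)*255
m=cv2.morphologyEx(m,cv2.MORPH_OPEN,np.ones((3,3)))
q=max(cv2.findContours(m,0,2)[0],key=cv2.contourArea);w=ray("top",q[:,0],12)[:,:2];print("mask",cv2.minAreaRect(w.astype(np.float32)))
y=(p[0]+p[3]-p[1]-p[2]);y/=np.linalg.norm(y);print("clamp y ang",np.degrees(np.arctan2(y[1],y[0])))
o=p.mean(0)-15*y;x=np.array([y[1],-y[0]]);print("o",o)
L=lambda pts,z:[( (P[:2]-o)@x,(P[:2]-o)@y) for P in ray("top",crop(pts,A),z)]
print("knob",np.round(L([(158,200),(185,192),(222,335),(193,343)],88),1).tolist())
print("stop",np.round(L([(562,100),(605,235),(585,80),(634,225)],76),1).tolist(),"jaw",np.round(L([(430,145),(458,262)],70),1).tolist())
print("carr",np.round(L([(312,155),(335,150),(374,300),(350,305)],68),1).tolist())
print("knob0",o+100*y)
E
```

```text
carton [[575.0, -234.7], [574.0, -279.0], [518.5, -274.7], [519.9, -230.8]] [ 546.85952594 -254.78718773]
((546.9525756835938, -254.8769989013672), (44.279972076416016, 57.369754791259766), 85.97639465332031)
scene [[522.3, -272.2], [526.6, -230.9], [583.6, -237.1], [575.7, -279.4]] [ 552.05239078 -254.89817025]
plate [[587.8, 234.6], [675.1, -60.0], [563.0, -91.5], [475.5, 201.2]] [575.35578063  71.07068767] ((575.2932739257812, 70.64286041259766), (117.18871307373047, 307.3509216308594), 16.5089168548584)
mask ((575.6917114257812, 71.39500427246094), (119.48092651367188, 308.4632568359375), 16.415315628051758)
clamp y ang 106.57676798777906
o [579.63527715  56.69411264]
knob [[32.3, 104.6], [32.4, 92.4], [-32.0, 93.6], [-31.9, 106.4]]
stop [[28.2, -76.8], [-34.5, -77.7], [34.0, -89.1], [-33.8, -91.0]] jaw [[26.2, -15.9], [-27.3, -13.2]]
carr [[36.8, 35.3], [36.1, 24.9], [-32.9, 26.7], [-32.1, 37.4]]
knob0 [551.10530035 152.53794616]
```

```bash
python3 -m crank '[[[0,0,0,0,0,1,85],[0,0,0,0,0,1,85],[0,0,0,0,0,1,85],[0,0,0,0,0,1,85],[0,0,0,0,0,1,85],[0,0,0,0,0,1,85],[0,0,0,0,0,1,85],[0,0,0,0,0,1,85]]]' 30
python3 -c "
from h import *
go([547.5,-255,160],-4.2)"
```

```text
time_s: 0.9
eef_pos: [184.3, 491.4, 230.9]
ee_rot: [0.0, 0.675, 0.738, -0.0]
force: [-0.0, 0.2, -0.3]
grip_width: 0.995
grip_force: 0.0Traceback (most recent call last):
  File "<string>", line 3, in <module>
    go([547.5,-255,160],-4.2)
    ~~^^^^^^^^^^^^^^^^^^^^^^^
  File "h.py", line 15, in go
    print("at",s["eef_pos"].round(1),"yang",a.round(2),"shift",(d/25).round(2),"turn",(np.round(da/8,2)),"tilt rv(deg)",np.degrees((r.inv()*__import__('scipy.spatial.transform').spatial.transform.Rotation.from_matrix(np.c_[[np.sin(np.radians(a)),-np.cos(np.radians(a)),0],[np.cos(np.radians(a)),np.sin(np.radians(a)),0],[0,0,-1]])).as_rotvec()).round(2))
                                                                                                                                            ~~~~~~~~~~~~~~~~~~~~~~~~~~~~~~~~~~~~~~~~~~~~~~~~~~~~~~~~~~~~~~~~~~~~~~~~~~~~^^^^^^^^^^^^^^^^^^^^^^^^^^^^^^^^^^^^^^^^^^^^^^^^^^^^^^^^^^^^^^^^^^^^^^^^^^^^^^^^^^^^^^^^^^^^^^^^^^^^^^^^^^^^^^^^^^
  File "scipy/spatial/transform/_rotation.pyx", line 1143, in scipy.spatial.transform._rotation.Rotation.from_matrix
ValueError: Non-positive determinant (left-handed or null coordinate frame) in rotation matrix 0: [[ 0.08913797  0.99601929  0.        ]
 [-0.99601929  0.08913797  0.        ]
 [ 0.          0.         -1.        ]].
```

```bash
python3 - <<'E'
s=open('h.py').read();i=s.index('    print("at"')
s=s[:i]+'''    print("at",s["eef_pos"].round(1),"yang",a.round(2),"shift",(d/25).round(2),"turn",np.round(da/8,2),"z",r.as_matrix()[:,2].round(4),"F",s["force"].round(1),"M",s["wrist_torque"].round(3),"g",round(s["grip_width"]*85.4,1),round(s["grip_force"],1),"t",s["time_s"],"j6",s["joints"][5].round(2))
'''
open('h.py','w').write(s)
E
python3 -c "
from h import *
go([547.5,-255,160],-4.2)"
```

```text
at [184.3 491.4 230.9] yang 5.11 shift [-31.03  11.81   2.85] turn 1.16 z [-5.e-04 -8.e-04 -1.e+00] F [-0.   0.2 -0.3] M [-0.016 -0.059 -0.093] g 85.0 0.0 t 0.9 j6 0.9
```

```bash
for i in 1; do python3 -m crank '[[[-1,0.38,0,0,0,0,85],[-1,0.38,0,0,0,0,85],[-1,0.38,0,0,0,0,85],[-1,0.38,0,0,0,0,85],[-1,0.38,0,0,0,0,85],[-1,0.38,0,0,0,0,85],[-1,0.38,0,0,0,0,85],[-1,0.38,0,0,0,0,85]]]'
python3 -m crank '[[[-1,0.38,0,0,0,0,85],[-1,0.38,0,0,0,0,85],[-1,0.38,0,0,0,0,85],[-1,0.38,0,0,0,0,85],[-1,0.38,0,0,0,0,85],[-1,0.38,0,0,0,0,85],[-1,0.38,0,0,0,0,85],[-1,0.38,0,0,0,0,85]]]'
python3 -m crank '[[[-1,0.38,0,0,0,0,85],[-1,0.38,0,0,0,0,85],[-1,0.38,0,0,0,0,85],[-1,0.38,0,0,0,0,85],[-1,0.38,0,0,0,0,85],[-1,0.38,0,0,0,0,85],[0,0,0,0,0,0.58,85],[0,0,0,0,0,0.58,85]]]'; done >/dev/null
python3 -c "
from h import *
go([547.5,-255,160],-4.2)"
```

```text
at [444.6 -36.8 230.8] yang -4.1 shift [-8.41  4.73  2.83] turn 0.01 z [-1.e-03  4.e-04 -1.e+00] F [-0.6 -0.   0. ] M [0.034 0.007 0.018] g 85.1 0.0 t 3.3 j6 -0.27
```

```bash
python3 -m crank '[[[-1,0.56,0,0,0,0,85],[-1,0.56,0,0,0,0,85],[-1,0.56,0,0,0,0,85],[-1,0.56,0,0,0,0,85],[-1,0.56,0.3,0,0,0,85],[-1,0.56,0.6,0,0,0,85],[-1,0.56,0.9,0,0,0,85],[-1,0.56,1,0,0,0,85]]]' >/dev/null
python3 -m crank '[[[-0.41,0.25,0,0,0,0,85],[0,0,0,0,0,0,85],[0,0,0,0,0,0,85],[0,0,0,0,0,0,85],[0,0,0,0,0,0,85],[0,0,0,0,0,0,85],[0,0,0,0,0,0,85],[0,0,0,0,0,0,85]]]' >/dev/null
python3 -c "
from h import *
go([547.5,-255,55],-4.2)
a=capture('top');b=capture('scene')
R=lambda im,x,y,w,h,k:cv2.resize(im[y:y+h,x:x+w],None,fx=k,fy=k,interpolation=cv2.INTER_CUBIC)
cv2.imwrite('pics/d.png',np.hstack([R(a,350,170,100,110,4),R(b,70,140,100,110,4)]))"
```

```text
at [ 548.5 -253.7  161.4] yang -3.83 shift [-0.05 -0.04  4.26] turn 0.05 z [ 1.e-04 -1.e-04 -1.e+00] F [-0.5  0.4 -0.3] M [-0.     0.014  0.054] g 84.7 0.0 t 4.9 j6 -0.56
```

View pics/d.png

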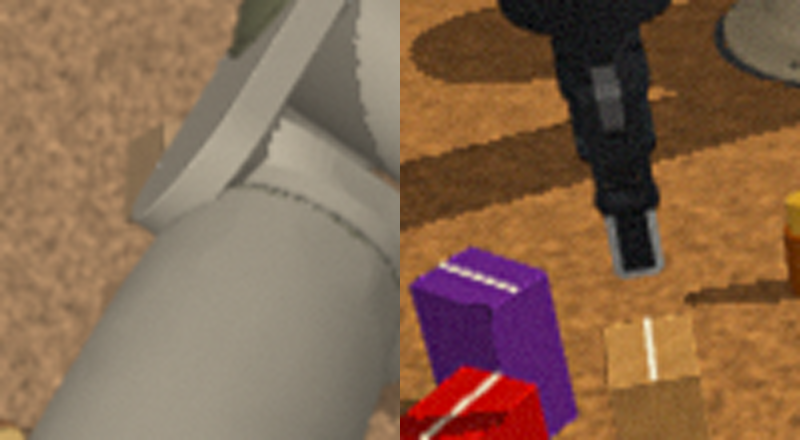

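The arm covers the carton in the top view. In the scene view the fingers stand above the carton at about (650,350) in the picture, well clear of the purple one. I'll descend and grip.

```bash
python3 -m crank '[[[-0.05,-0.04,0.5,0,0,0.05,85],[0,0,0.8,0,0,0,85],[0,0,0.8,0,0,0,85],[0,0,0.8,0,0,0,85],[0,0,0.6,0,0,0,85],[0,0,0.5,0,0,0,85],[0,0,0.26,0,0,0,85],[0,0,0,0,0,0,85]]]' 30
python3 -m crank '[[[0,0,0,0,0,0,50],[0,0,0,0,0,0,50],[0,0,0,0,0,0,50],[0,0,0,0,0,0,50],[0,0,0,0,0,0,50],[0,0,0,0,0,0,50],[0,0,0,0,0,0,50],[0,0,0,0,0,0,50]]]' 30
python3 -m crank '[[[0,0,-0.5,0,0,0,50],[0,0,-1,0,0,0,50],[0,0,-1,0,0,0,50],[0,0,-1,0,0,0,50],[0,0,-1,0,0,0,50],[0,0,-1,0,0,0,50],[0,0,-0.5,0,0,0,50],[0,0,0,0,0,0,50]]]'
python3 -c "
from h import *
a=np.radians(106.5);y=np.array([np.cos(a),np.sin(a)]);o=np.array([579.8,56.6]);p=o-47*y;print(p)
go([*p,200],16.5)"
```

```text
time_s: 5.8
eef_pos: [547.1, -254.8, 53.9]
ee_rot: [-0.001, 0.733, 0.68, -0.0]
force: [-0.2, -0.4, -0.0]
grip_width: 0.993
grip_force: 0.0
time_s: 6.6
eef_pos: [547.8, -255.4, 55.7]
ee_rot: [0.001, 0.733, 0.68, 0.0]
force: [-0.4, 0.2, 6.4]
grip_width: 0.659
grip_force: 32.8
time_s: 7.4
eef_pos: [547.8, -255.2, 206.3]
ee_rot: [0.001, 0.733, 0.681, 0.0]
force: [0.1, -0.1, -3.3]
grip_width: 0.658
grip_force: 32.8
[593.1487212   11.53547246]
at [ 547.8 -255.2  206.3] yang -4.23 shift [10.77  1.02  0.24] turn -2.59 z [ 0.0022 -0.0015 -1.    ] F [ 0.1 -0.1 -3.3] M [ 0.022 -0.02  -0.02 ] g 56.2 32.8 t 7.4 j6 -0.56
```

```bash
python3 -m crank '[[[0,0,0,0,0,-0.65,50],[0,0,0,0,0,-0.65,50],[0,0,0,0,0,-0.65,50],[0,0,0,0,0,-0.64,50],[0,0,0,0,0,0,50],[0,0,0,0,0,0,50],[0,0,0,0,0,0,50],[0,0,0,0,0,0,50]]]' >/dev/null
python3 -c "
from h import *
go([593.1,11.5,200],16.5)"
```

```text
at [ 547.4 -255.   204.5] yang 16.42 shift [9.71 4.77 0.18] turn -0.01 z [-3.e-04  2.e-04 -1.e+00] F [ 0.3 -0.1 -1.8] M [ 0.043 -0.059 -0.016] g 55.9 32.8 t 8.2 j6 -0.92
```

```bash
python3 -m crank '[[[0.4,0.2,0,0,0,0,50],[0.8,0.4,0,0,0,0,50],[0.9,0.45,0,0,0,0,50],[0.9,0.45,0,0,0,0,50],[0.9,0.45,0,0,0,0,50],[0.9,0.45,0,0,0,0,50],[0.9,0.45,0,0,0,0,50],[0.9,0.45,0,0,0,0,50]]]' >/dev/null
python3 -m crank '[[[0.9,0.45,0,0,0,0,50],[0.9,0.45,0,0,0,0,50],[0.7,0.35,0,0,0,0,50],[0.5,0.25,0,0,0,0,50],[0.1,0.05,0,0,0,0,50],[0,0,0,0,0,0,50],[0,0,0,0,0,0,50],[0,0,0,0,0,0,50]]]' >/dev/null
python3 -c "
from h import *
go([593.1,11.5,74.5],16.5)"
```

```text
at [594.8  11.1 204.8] yang 16.42 shift [ 0.03 -0.06  5.21] turn -0.01 z [-1.e-04 -1.e-04 -1.e+00] F [ 0.6  0.3 -3.8] M [-0.037  0.015 -0.032] g 56.4 32.7 t 9.8 j6 -0.46
```

```bash
python3 -m crank '[[[0.03,-0.06,0.5,0,0,0,50],[0,0,0.8,0,0,0,50],[0,0,0.8,0,0,0,50],[0,0,0.5,0,0,0,50],[0,0,0.2,0,0,0,50],[0,0,0,0,0,0,50],[0,0,0,0,0,0,50],[0,0,0,0,0,0,50]]]' >/dev/null
python3 -c "
from h import *
go([593.1,11.5,74.5],16.5)
b=capture('scene')
R=lambda im,x,y,w,h,k:cv2.resize(im[y:y+h,x:x+w],None,fx=k,fy=k,interpolation=cv2.INTER_CUBIC)
cv2.imwrite('pics/e.png',R(b,210,130,140,140,4))"
```

```text
at [593.6  12.1 135.7] yang 16.48 shift [-0.02 -0.03  2.45] turn -0.0 z [ 1.5e-03 -3.0e-04 -1.0e+00] F [ 1.  -0.1 -2.7] M [0.059 0.004 0.066] g 55.8 32.6 t 10.6 j6 -0.46
```

View pics/e.png

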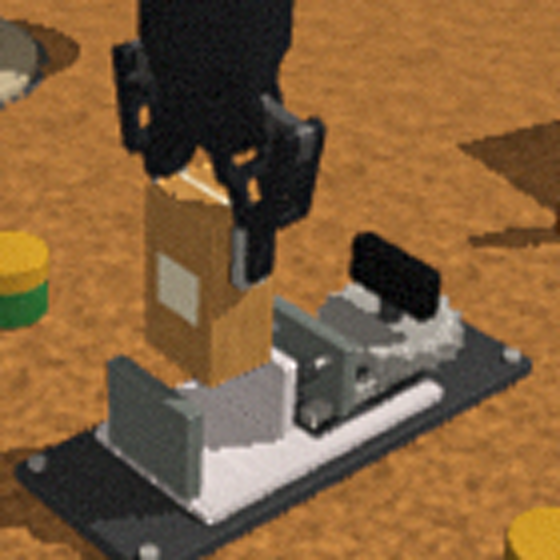

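The carton hangs above the bed with its bottom corners at about (147,335), (205,383) and (272,360) in the crop. The gap between jaw and stop lies below it. I'll check those corners in the clamp frame.

```bash
cat >> h.py <<'E'
_a=np.radians(106.5);CY=np.array([np.cos(_a),np.sin(_a)]);CX=np.array([CY[1],-CY[0]]);CO=np.array([579.8,56.6])
def cl(P): return np.c_[(P[:,:2]-CO)@CX,(P[:,:2]-CO)@CY].round(1).tolist()
E
python3 -c "
from h import *
f=lambda p,z:cl(ray('scene',crop(p,(210,130),4),z))
print('carton',f([(147,335),(205,383),(272,360)],80))
print('stop far/near inner top',f([(125,357),(200,405)],76),'jaw top',f([(296,357)],70))
go([593.1,11.5,74.5],16.5)"
```

```text
carton [[-31.6, -63.6], [23.5, -68.6], [30.4, -26.4]]
stop far/near inner top [[-27.1, -82.8], [32.7, -79.9]] jaw top [[26.4, -4.0]]
at [593.6  12.2 135.6] yang 16.49 shift [-0.02 -0.03  2.44] turn -0.0 z [ 1.4e-03 -3.0e-04 -1.0e+00] F [ 0.3 -0.2 -2.1] M [-0.004 -0.005 -0.035] g 56.3 32.6 t 10.65 j6 -0.46
```

```bash
python3 -m crank '[[[-0.02,-0.03,0.4,0,0,0,50],[0,0,0.5,0,0,0,50],[0,0,0.5,0,0,0,50],[0,0,0.4,0,0,0,50],[0,0,0.3,0,0,0,50],[0,0,0.2,0,0,0,50],[0,0,0.1,0,0,0,50],[0,0,0,0,0,0,50]]]'
python3 -c "
from h import *
go([593.1,11.5,74],16.5)"
```

```text
time_s: 11.45
eef_pos: [592.7, 11.6, 74.7]
ee_rot: [-0.0, 0.598, 0.801, -0.0]
force: [-1.4, -0.1, -3.3]
grip_width: 0.654
grip_force: 32.8
at [592.7  11.6  74.7] yang 16.48 shift [-0.01  0.02  0.03] turn -0.0 z [-1.e-04  0.e+00 -1.e+00] F [-1.4 -0.1 -3.3] M [-0.016 -0.03   0.049] g 55.9 32.8 t 11.45 j6 -0.47
```

```bash
for k in 1; do python3 -m crank '[[[0,0,0.03,0,0,0,50],[0,0,0.03,0,0,0,50],[0,0,0,0,0,0,50],[0,0,0,0,0,0,50],[0,0,0,0,0,0,50],[0,0,0,0,0,0,50],[0,0,0,0,0,0,50],[0,0,0,0,0,0,50]]]' | sed -n 2,4p; done
```

```text
eef_pos: [592.9, 11.4, 73.7]
ee_rot: [0.0, 0.598, 0.801, 0.0]
force: [-0.1, -0.3, 3.5]
```

Contact with the bed: the vertical force rose by about 6 N. I'll release and go up.

```bash
python3 -m crank '[[[0,0,0,0,0,0,60],[0,0,0,0,0,0,66],[0,0,0,0,0,0,72],[0,0,0,0,0,0,78],[0,0,0,0,0,0,85],[0,0,0,0,0,0,85],[0,0,0,0,0,0,85],[0,0,0,0,0,0,85]]]'
python3 -m crank '[[[0,0,-0.4,0,0,0,85],[0,0,-0.8,0,0,0,85],[0,0,-1,0,0,0,85],[0,0,-1,0,0,0,85],[0,0,-1,0,0,0,85],[0,0,-1,0,0,0,85],[0,0,-0.5,0,0,0,85],[0,0,0,0,0,0,85]]]'
python3 -c "
from h import *
p=CO+100*CY;print(p)
go([*p,200],106.5);go([*p,200],-73.5)"
```

```text
time_s: 13.05
eef_pos: [592.6, 11.5, 73.3]
ee_rot: [-0.0, 0.598, 0.801, -0.0]
force: [-0.6, -0.8, -0.7]
grip_width: 0.997
grip_force: 0.0
time_s: 13.85
eef_pos: [593.2, 11.5, 217.6]
ee_rot: [0.002, 0.598, 0.801, 0.001]
force: [0.3, -0.2, -0.5]
grip_width: 0.999
grip_force: 0.0
[551.39846553 152.48197349]
at [593.2  11.5 217.6] yang 16.49 shift [ 5.88 -0.01  0.7 ] turn -11.25 z [ 3.3e-03 -6.0e-04 -1.0e+00] F [ 0.3 -0.2 -0.5] M [-0.023  0.026 -0.047] g 85.3 0.0 t 13.85 j6 -0.47
at [593.2  11.5 217.6] yang 16.49 shift [ 5.88 -0.01  0.7 ] turn 11.25 z [ 3.3e-03 -6.0e-04 -1.0e+00] F [ 0.3 -0.2 -0.5] M [-0.023  0.026 -0.047] g 85.3 0.0 t 13.85 j6 -0.47
```

```bash
python3 -m crank '[[[0.5,0,0,0,0,0,70],[0.9,0,0,0,0,0,60],[1,0,0,0,0,0,50],[1,0,0,0,0,0,44],[1,0,0,0,0,0,44],[0.9,0,0,0,0,0,44],[0.58,0,0,0,0,-0.5,44],[0,0,0,0,0,-0.75,44]]]' >/dev/null
python3 -m crank '[[[0,0,0,0,0,-1,44],[0,0,0,0,0,-1,44],[0,0,0,0,0,-1,44],[0,0,0,0,0,-1,44],[0,0,0,0,0,-1,44],[0,0,0,0,0,-1,44],[0,0,0,0,0,-1,44],[0,0,0,0,0,-1,44]]]' >/dev/null
python3 -m crank '[[[0,0,0,0,0,-1,44],[0,0,0,0,0,-1,44],[0,0,0,0,0,0,44],[0,0,0,0,0,0,44],[0,0,0,0,0,0,44],[0,0,0,0,0,0,44],[0,0,0,0,0,0,44],[0,0,0,0,0,0,44]]]' >/dev/null
python3 -c "
from h import *
go([551.4,152.5,57],106.5)
a=capture('top');b=capture('scene')
R=lambda im,x,y,w,h,k:cv2.resize(im[y:y+h,x:x+w],None,fx=k,fy=k,interpolation=cv2.INTER_CUBIC)
cv2.imwrite('pics/f_top.png',a);cv2.imwrite('pics/f_sc.png',b)
cv2.imwrite('pics/f.png',np.hstack([R(a,230,150,100,140,4),R(b,230,130,100,140,4)]))"
```

```text
at [550.9 152.5 215.8] yang 106.45 shift [-0.02 -0.    6.35] turn -0.01 z [ 0.  0. -1.] F [0.7 0.4 0.5] M [ 0.018 -0.003 -0.012] g 43.8 0.0 t 16.25 j6 -1.79
```

View pics/f.png

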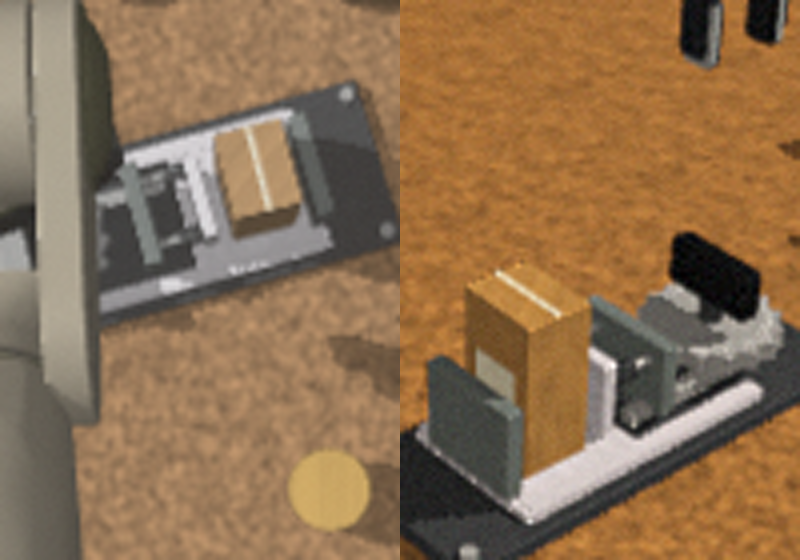

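The carton stands on the bed between jaw and stop, with top corners at about (215,134), (282,120), (302,207) and (230,225) in the left half. It is close to square, and the knob is free.

```bash
python3 -c "
from h import *
P=np.array([(215,134),(282,120),(302,207),(230,225)])
W=ray('top',crop(P,(230,150),4),118);print(cl(W),np.mean(cl(W),0))
h=cv2.cvtColor(cv2.imread('pics/f_top.png'),cv2.COLOR_BGR2HSV);c=h[175:205,286:304];print(np.median(c.reshape(-1,3),0))
# bright saturated top face
m=np.zeros(h.shape[:2],np.uint8);m[175:212,280:310]=((h[175:212,280:310,1]>60)&(h[175:212,280:310,2]>140))*255
q=max(cv2.findContours(m,0,2)[0],key=cv2.contourArea);w=ray('top',q[:,0],118)[:,:2];print(cv2.minAreaRect(w.astype(np.float32)),CO-47*CY)
"
python3 -m crank '[[[-0.02,0,0.5,0,0,0,44],[0,0,1,0,0,0,44],[0,0,1,0,0,0,44],[0,0,1,0,0,0,44],[0,0,1,0,0,0,44],[0,0,0.8,0,0,0,44],[0,0,0.6,0,0,0,44],[0,0,0.4,0,0,0,44]]]'
python3 -c "
from h import *
go([551.4,152.5,57],106.5)"
```

```text
[[28.0, -27.4], [24.9, -70.6], [-32.1, -66.8], [-30.5, -20.3]] [ -2.425 -46.275]
[ 16. 101. 179.]
((592.3900756835938, 11.826148986816406), (54.850006103515625, 43.444725036621094), 14.15331745147705) [593.1487212   11.53547246]
time_s: 17.15
eef_pos: [550.6, 152.6, 56.3]
ee_rot: [-0.001, -0.143, 0.99, 0.0]
force: [0.4, -0.2, -0.2]
grip_width: 0.517
grip_force: 0.0
at [550.6 152.6  56.3] yang 106.47 shift [-0.03 -0.01 -0.03] turn -0.0 z [-2.3e-03 -2.0e-04 -1.0e+00] F [ 0.4 -0.2 -0.2] M [-0.007  0.003  0.021] g 44.1 0.0 t 17.15 j6 -1.79
```

```bash
python3 -m crank '[[[0,0,0,0,0,0,30],[0,0,0,0,0,0,20],[0,0,0,0,0,0,10],[0,0,0,0,0,0,10],[0,0,0,0,0,0,10],[0,0,0,0,0,0,10],[0,0,0,0,0,0,10],[0,0,0,0,0,0,10]]]' 50
python3 -c "
from h import *
go([551.4,152.5,57],106.5)"
```

```text
time_s: 17.95
eef_pos: [551.5, 153.4, 59.0]
ee_rot: [0.001, -0.143, 0.99, 0.001]
force: [-1.8, 4.4, -0.3]
grip_width: 0.18
grip_force: 49.0
at [551.5 153.4  59. ] yang 106.44 shift [ 0.01 -0.03  0.08] turn -0.01 z [ 9.0e-04  1.4e-03 -1.0e+00] F [-1.8  4.4 -0.3] M [ 0.635  0.196 -0.46 ] g 15.3 49.0 t 17.95 j6 -1.79
```

```bash
python3 -m crank '[[[0,0.04,0,0,0,0.4,10],[0,0,0,0,0,0.5,10],[0,0,0,0,0,0.6,10],[0,0,0,0,0,0.7,10],[0,0,0,0,0,0.7,10],[0,0,0,0,0,0.7,10],[0,0,0,0,0,0.5,10],[0,0,0,0,0,0.4,10]]]' 60 >/dev/null
python3 -c "
from h import *
go([551.4,152.5,57],106.5)"
python3 -m crank '[[[0,0,0,0,0,0.4,10],[0,0,0,0,0,0.7,10],[0,0,0,0,0,0.8,10],[0,0,0,0,0,0.8,10],[0,0,0,0,0,0.8,10],[0,0,0,0,0,0.7,10],[0,0,0,0,0,0.46,10],[0,0,0,0,0,0,10]]]' 60 >/dev/null
python3 -c "
from h import *
go([551.4,152.5,57],106.5)
b=capture('scene');cv2.imwrite('pics/g_sc.png',b);go([551.4,152.5,57],106.5)
R=lambda im,x,y,w,h,k:cv2.resize(im[y:y+h,x:x+w],None,fx=k,fy=k,interpolation=cv2.INTER_CUBIC)
f=cv2.imread('pics/f_sc.png')
cv2.imwrite('pics/g.png',np.hstack([R(f,230,180,100,80,4),R(b,230,180,100,80,4)]))"
```

```text
at [551.5 154.1  59. ] yang 70.38 shift [-0.02 -0.06  0.08] turn -4.52 z [ 1.5e-03  4.0e-04 -1.0e+00] F [ 2.1  4.8 -2.1] M [ 0.492 -0.079  0.132] g 14.8 58.5 t 18.75 j6 -1.16
at [551.9 154.6  59.1] yang 33.11 shift [-0.06 -0.06  0.08] turn -9.17 z [ 0.0027  0.0015 -1.    ] F [ 4.2  7.4 -2. ] M [ 0.854 -0.323  0.063] g 15.0 58.4 t 19.55 j6 -0.51
at [551.9 154.6  59. ] yang 33.2 shift [-0.06 -0.06  0.08] turn -9.16 z [ 0.0027  0.0015 -1.    ] F [ 3.9  6.4 -3. ] M [ 0.869 -0.269  0.06 ] g 14.9 58.5 t 19.6 j6 -0.51
```

View pics/g.png

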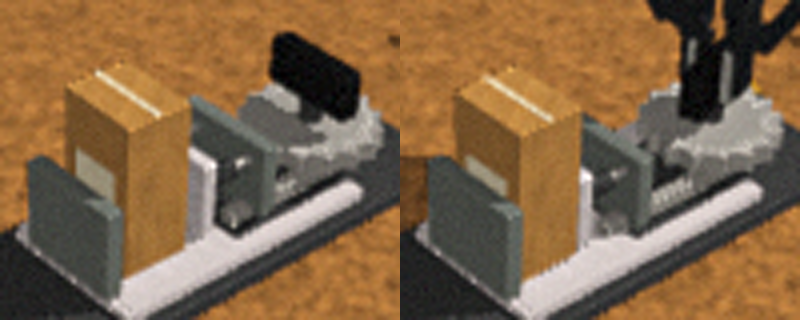

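The carton has been pushed toward the stop, and the carriage has advanced more than the jaw, so the spring is slightly compressed. Joint 6 torque can serve as a direct measure, so I'll use it.

```bash
python3 -c "
from h import *
print(sense()['tau'][5])"
python3 -m crank '[[[0,0,0,0,0,0.3,10],[0,0,0,0,0,0.5,10],[0,0,0,0,0,0.6,10],[0,0,0,0,0,0.6,10],[0,0,0,0,0,0.5,10],[0,0,0,0,0,0.31,10],[0,0,0,0,0,0,10],[0,0,0,0,0,0,10]]]' 60 >/dev/null
python3 -c "
from h import *
go([551.4,152.5,57],33.1-22.5);print(sense()['tau'][5])
cv2.imwrite('pics/h_sc.png',capture('scene'));print(sense()['tau'][5]);a=capture('top');cv2.imwrite('pics/h_top.png',a);print(sense()['tau'][5],sense()['wrist_torque'])"
```

```text
0.1989296916872263
at [552.3 154.7  59. ] yang 10.74 shift [-0.08 -0.05  0.08] turn 0.02 z [ 0.0037  0.0019 -1.    ] F [ 6.4  7.9 -4.8] M [ 1.04  -0.551  0.066] g 15.3 58.4 t 20.4 j6 -0.12
0.10387216927483678
0.08059551240876317
0.07571990601718426 [ 1.06174117 -0.55995643  0.11907014]
```

```bash
python3 -m crank '[[[0.05,0.04,0,0,0,0,10],[0.05,0.03,0,0,0,0,10],[0,0,0,0,0,0,10],[0,0,0,0,0,0,10],[0,0,0,0,0,0,10],[0,0,0,0,0,0,10],[0,0,0,0,0,0,10],[0,0,0,0,0,0,10]]]' 60 >/dev/null
python3 -c "
from h import *
R=lambda im,x,y,w,h,k:cv2.resize(im[y:y+h,x:x+w],None,fx=k,fy=k,interpolation=cv2.INTER_CUBIC)
go([551.4,152.5,57],33.1-22.5);print(sense()['tau'][5])
b=cv2.imread('pics/h_sc.png');a=cv2.imread('pics/h_top.png')
cv2.imwrite('pics/h.png',np.hstack([R(b,250,185,66,66,6),R(a,250,165,66,66,6)]))"
```

```text
at [552.3 154.9  59. ] yang 10.73 shift [-0.09 -0.05  0.08] turn 0.02 z [-7.0e-04 -2.6e-03 -1.0e+00] F [-4.  -9.7  3. ] M [-1.407  0.688  0.099] g 14.9 59.7 t 21.3 j6 -0.12
0.09399543050676584
```

View pics/h.png

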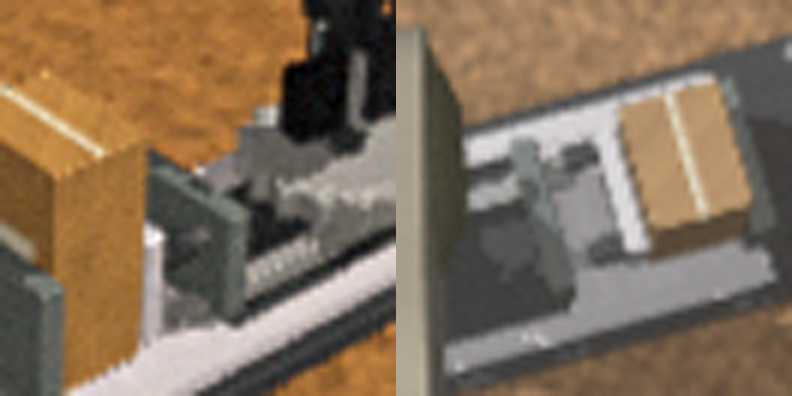

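The right half shows the carriage plate's front edge at about x=558 and the jaw's rear edge at about x=617, both at row 210. I'll measure how far each has shifted since the start with rectified profiles.

```bash
python3 -m crank '[[[-0.05,-0.03,0,0,0,0,10],[0,0,0,0,0,0,10],[0,0,0,0,0,0,10],[0,0,0,0,0,0,10],[0,0,0,0,0,0,10],[0,0,0,0,0,0,10],[0,0,0,0,0,0,10],[0,0,0,0,0,0,10]]]' 60 >/dev/null
python3 -c "
from h import *
go([551.4,152.5,57],33.1-22.5);print(sense()['tau'][5])
m=camera_model('top');T=np.linalg.inv(np.array(m['world_from_camera']))
def prof(f,xs,ys,z):
    im=cv2.imread(f)
    X,Y=np.meshgrid(xs,ys);P=CO+X[...,None]*CX+Y[...,None]*CY
    Q=np.concatenate([P,np.full(X.shape+(1,),z),np.ones(X.shape+(1,))],-1)@T.T
    u=m['cx']-m['fx']*Q[...,0]/Q[...,2];v=m['cy']+m['fy']*Q[...,1]/Q[...,2]
    return cv2.remap(im,u.astype(np.float32),v.astype(np.float32),1).astype(float).mean(1)
ys=np.arange(-50,46,2.)
A=[prof(f,np.arange(-22,23,1.),ys,69) for f in('pics/top0.png','pics/f_top.png','pics/h_top.png')]
for i,y in enumerate(ys): print(y,*[a[i].round().astype(int) for a in A])
"
```

```text
at [552.3 154.8  59. ] yang 10.74 shift [-0.08 -0.05  0.08] turn 0.02 z [ 1.1e-03 -5.0e-04 -1.0e+00] F [-1.4 -2.7  5.3] M [-0.497  0.319  0.039] g 15.1 60.0 t 22.1 j6 -0.12
0.08010670775547624
-50.0 [183 181 184] [161 188 205] [106 145 178]
-48.0 [183 181 184] [124 159 187] [106 145 179]
-46.0 [182 180 183] [107 145 178] [106 144 178]
-44.0 [183 181 183] [105 144 177] [105 144 177]
-42.0 [183 180 183] [106 144 177] [105 142 175]
-40.0 [178 176 179] [106 144 178] [100 136 167]
-38.0 [174 172 175] [106 144 177] [ 92 119 143]
-36.0 [172 170 173] [105 143 176] [116 128 142]
-34.0 [172 170 173] [105 142 175] [168 169 175]
-32.0 [170 168 171] [105 142 175] [208 206 209]
-30.0 [168 165 168] [102 139 171] [215 213 216]
-28.0 [165 162 165] [ 93 125 152] [214 212 214]
-26.0 [164 161 165] [ 87 110 131] [192 190 192]
-24.0 [163 161 164] [104 116 130] [142 141 143]
-22.0 [162 160 163] [136 139 145] [126 125 127]
-20.0 [158 157 160] [158 157 160] [130 129 131]
-18.0 [154 151 154] [156 155 157] [130 129 131]
-16.0 [154 151 155] [157 155 158] [130 128 131]
-14.0 [168 166 169] [171 169 172] [130 129 
[... 529 characters left out ...]
 75] [95 98 96]
12.0 [80 81 82] [81 82 84] [92 94 93]
14.0 [84 85 86] [85 87 88] [93 94 94]
16.0 [83 84 85] [84 85 86] [96 97 97]
18.0 [80 81 83] [81 83 84] [96 97 97]
20.0 [78 79 80] [78 80 81] [95 96 96]
22.0 [78 79 81] [80 81 82] [95 96 97]
24.0 [84 85 85] [86 87 87] [95 96 96]
26.0 [ 98 101  99] [100 103 100] [96 96 96]
28.0 [118 122 118] [121 124 120] [97 98 98]
30.0 [125 128 124] [127 130 126] [96 97 97]
32.0 [126 129 125] [129 132 128] [93 94 94]
34.0 [126 129 125] [129 132 128] [85 87 88]
36.0 [119 122 119] [122 125 121] [72 75 76]
38.0 [96 98 97] [ 98 100  99] [62 66 67]
40.0 [84 85 86] [86 87 88] [59 64 65]
42.0 [84 85 87] [86 88 88] [57 63 64]
44.0 [84 85 86] [86 87 88] [56 63 65]
```

Jaw shift is 20.4 mm and carriage shift about 25 mm, so the force is about 5 N, which agrees with the joint 6 torque of 0.08 Nm. One more tooth should give about 12 N.

```bash
python3 -m crank '[[[0,0,0,0,0,0.3,10],[0,0,0,0,0,0.5,10],[0,0,0,0,0,0.6,10],[0,0,0,0,0,0.6,10],[0,0,0,0,0,0.5,10],[0,0,0,0,0,0.31,10],[0,0,0,0,0,0,10],[0,0,0,0,0,0,10]]]' 60 >/dev/null
python3 -m crank '[[[0,0,0,0,0,0,10],[0,0,0,0,0,0,10],[0,0,0,0,0,0,10],[0,0,0,0,0,0,10],[0,0,0,0,0,0,10],[0,0,0,0,0,0,10],[0,0,0,0,0,0,10],[0,0,0,0,0,0,10]]]' >/dev/null
python3 -c "
from h import *
go([551.4,152.5,57],10.7-22.5);print(sense()['tau'][5]);cv2.imwrite('pics/i_top.png',capture('top'));print(sense()['tau'][5])"
```

```text
at [552.7 154.8  59. ] yang -11.67 shift [-0.1  -0.03  0.08] turn 0.02 z [ 2.2e-03 -3.0e-04 -1.0e+00] F [ 1.6 -3.7  5.8] M [-0.424  0.007  0.157] g 15.2 59.8 t 23.7 j6 0.27
0.1770805288106203
0.17708031926304102
```

Joint torque of 0.177 Nm means about 11.6 N held, and about 10.5 N once the wheel settles on the pawl. That is inside the band, so I'll release and retreat.

```bash
python3 -m crank '[[[0,0,0,0,0,0,20],[0,0,0,0,0,0,28],[0,0,0,0,0,0,36],[0,0,0,0,0,0,44],[0,0,0,0,0,0,44],[0,0,0,0,0,0,44],[0,0,0,0,0,0,44],[0,0,0,0,0,0,44]]]' | tail -2
python3 -m crank '[[[0,0,-0.3,0,0,0,44],[0,0,-0.6,0,0,0,44],[0,0,-1,0,0,0,44],[0,0,-1,0,0,0,44],[0,0,-1,0,0,0,44],[0,0,-1,0,0,0,44],[0,0,-1,0,0,0,44],[0,0,-1,0,0,0,44]]]'
python3 -m crank '[[[0.2,-1,0,0,0,0,44],[0.2,-1,0,0,0,0,44],[0.2,-1,0,0,0,0,44],[0.2,-1,0,0,0,0,44],[0.2,-1,0,0,0,0,44],[0.2,-1,0,0,0,0,44],[0.2,-1,0,0,0,0,44],[0,0,0,0,0,0,44]]]' | sed -n 2p
python3 -c "
from h import *
a=capture('top');b=capture('scene')
R=lambda im,x,y,w,h,k:cv2.resize(im[y:y+h,x:x+w],None,fx=k,fy=k,interpolation=cv2.INTER_CUBIC)
cv2.imwrite('pics/j_top.png',a)
cv2.imwrite('pics/j.png',np.vstack([R(a,205,165,135,80,5)[:, :],R(b,210,180,135,40,5)]))"
```

```text
grip_width: 0.512
grip_force: 0.0
time_s: 25.35
eef_pos: [551.7, 155.0, 232.5]
ee_rot: [0.0, 0.776, 0.631, 0.0]
force: [0.3, 0.4, -0.5]
grip_width: 0.514
grip_force: 0.0
eef_pos: [385.8, 225.8, 231.6]
```

View pics/j.png

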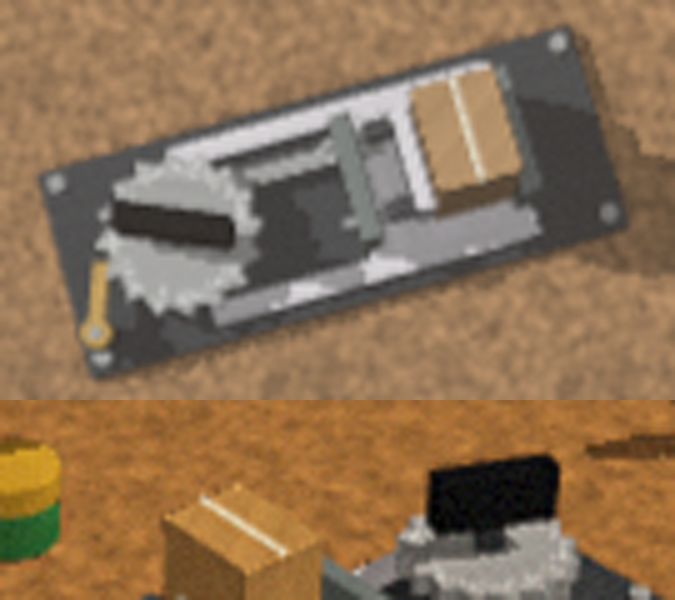

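The knob bar has turned and runs from (115,215) to (235,233) in the crop. The pawl lies in the wheel and the carton is square against the stop. I'll measure the gap and the bar angle.

```bash
python3 -c "
from h import *
im=cv2.imread('pics/j_top.png')
W=ray('top',crop([(113,202),(237,218),(234,248),(112,231)],(205,165),5),88);L=np.array(cl(W));d=(L[1]+L[2]-L[0]-L[3]);print(L.tolist(),'bar ang in clamp',np.degrees(np.arctan2(d[1],d[0])))
g=lambda p,z:cl(ray('top',crop(p,(205,165),5),z))
print('carr front',g([(352,114),(381,235)],68),'jaw rear',g([(393,118),(416,209)],70))
print('carton',np.round(g([(410,90),(492,66),(522,175),(435,192)],118),1).tolist())
h=cv2.cvtColor(im,cv2.COLOR_BGR2HSV);m=np.zeros(h.shape[:2],np.uint8);m[170:210,284:316]=((h[170:210,284:316,1]>60)&(h[170:210,284:316,2]>140))*255
q=max(cv2.findContours(m,0,2)[0],key=cv2.contourArea);r=cv2.minAreaRect(ray('top',q[:,0],118)[:,:2].astype(np.float32));print(r,cl(np.array([r[0]])));print(sense()['force'])
"
```

```text
[[18.9, 126.3], [-6.9, 66.9], [-21.6, 72.5], [4.4, 130.7]] bar ang in clamp -113.77234881136471
carr front [[33.1, -6.0], [-33.4, -2.9]] jaw rear [[24.6, -26.2], [-25.5, -24.3]]
carton [[27.0, -35.6], [27.4, -78.9], [-30.4, -77.5], [-26.6, -33.1]]
((592.5069580078125, 13.089136123657227), (54.73848342895508, 20.544126510620117), 16.22275733947754) [[-0.2, -45.3]]
[ 0.30266873  0.29867937 -0.09751638]
```

The wheel stands at 113.8°, which is 5 teeth plus about 0.02 rad. The gap of about 20.8 mm gives about 11 N, so I'll hand in.

```bash
python3 -c "
from rig import *
print(finish_job())"
```

```text
the job is handed in; nothing more can be done
None
```

I handed the job in; the verdict isn't shown. The carton stands square against the stop, the pawl has caught tooth 5, and the clamp force is about 11 N from the spring gap (aim 14, limits 8 to 20).

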